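Open the child-latched key cupboard on the radiator shelf

TASK

Open the little key cupboard on the radiator shelf. Its door has a child-safety latch: draw the door out until the latch catches, press the sprung plastic hook down with a fingertip through the narrow gap above it, easing the door out past the catch while it is down, then swing the door wide open, about square to the cupboard, and leave it so. Do not press the hook harder than 17 N or wrench the door against the latch, and leave the other things on the shelf where they are.

Things in the scene. Friction and masses are not known exactly. Their poses are not given: they have to be found in the camera images.
- cupboard: The key cupboard, a fixed oak box 170 deep, 220 wide, 220 high, boards 12 mm thick. Origin at the centre of its underside on the shelf, z up; its open front is the plane x = -85 mm, facing -x; +y is the hinge side.
- hinge_top (a point): Top end of the door's vertical hinge line, at x = -85, y = +110 mm of the cupboard, level with its top, 220 mm above the shelf; axes as the cupboard's.
- cupboard_door (a joint): Door angle in rad: 0 shut, grows as the door swings out of the front (clockwise seen from above), stop at 1.75. Light hinge, stays where it is left. With the hook up it can be drawn out only to about 0.25, where the hook catches; then the gap between the top board's front edge and the door's back is about 40 mm at the hook.
- knob (a point): Centre of the steel knob, 27 mm across, 18 deep, on a stem, on the door (16 mm thick, 220 wide, as high as the cupboard). Moves with the door: 190 mm from the hinge line, 44 mm in front of the hinge plane (27 in front of the outer face), 32 mm below the cupboard's top. Axes of the door: z up, -x out of its front, -y from hinge to free edge.
- latch_spot (a point): Top of the press ridge on the latch's white plastic hook arm, if the latch were mounted at its middle height; axes as knob. Moves with the door: 165 mm from the hinge line, 22 mm behind the door's back, 35 mm below the cupboard's top. The latch is screwed on through slots and really sits up to 7 mm higher or lower, differently each time; this point does not show it.
- latch_hook (a joint): How far the sprung hook arm is bent down about its root at the door, rad: 0 at rest (up), stop at 0.45. Pressing on the ridge takes about 54 N per rad (3 N per mm); 3 to 13 N (0.04 to 0.24 rad) clear the catch, by mounting height. The thin plastic breaks when pressed with over 17 N or pulled on the catch with over 40 N. Arm 14 wide, 80 long; ridge 18 wide, 8 thick, 4.5 above the arm.
- catch_lip (a point): Middle of the lower edge of the fixed plastic lip, 44 mm wide, 6 thick, that hangs 19 mm down under the cupboard's top board, 27 mm behind its front edge. The hook's upturned end, 75 mm behind the door, catches behind it, overlapping it by 3 to 17 mm. Once pressed clear, the hook must stay down until the door has passed 0.42 rad.
- dish: Blue ceramic dish, 96 mm across, 28 high, loose on the shelf; origin under its centre.
- bell: Chrome bicycle bell, 58 mm across, 44 high, loose on the shelf; origin under its centre.
- phone_stand: Black hard silicone phone stand, 85 x 70 x 92 mm, loose on the shelf; origin under its centre.
- bamboo_box: Bamboo box with a sliding lid, 160 x 90 x 62 mm, loose on the shelf; origin under its centre.

How it is judged (in metres and radians):
On the way, in this order (a step that is already met when the one before it is completed fails the run):
1. the door is drawn out until the latch is about to catch (past 0.18 rad), hook still up (value of joint cupboard_door between 0.18 and 0.32 rad and value of joint latch_hook below 0.02 rad), for 0.2 s.
2. a fingertip presses the hook down (more than 0.03 rad) through the gap while the door is still behind the catch (value of joint latch_hook above 0.03 rad and contact force between the fingers and latch_hook above 1 N and value of joint cupboard_door below 0.32 rad), for 0.1 s.
At the end, for the whole second after the job is handed in: The door stands open by more than 1.2 rad (about 70 degrees) and at rest, the hook has sprung back up (value of joint cupboard_door above 1.2 rad and velocity of joint cupboard_door between -0.05 and 0.05 rad/s and value of joint latch_hook below 0.03 rad); the robot touches nothing.
It fails at once if the hook is pressed with more than 17 N (contact force between any of the fingers, the arm and latch_hook above 17 N).
It fails at once if the hook is pulled against the catch with more than 40 N (contact force between latch_hook and cupboard above 40 N).
It fails at once if the dish, bell, phone stand or bamboo box is moved more than 20 mm (distance of any of dish, bell, phone_stand, bamboo_box from where it was at the start of the episode above 0.02 m).
It also fails if it takes over 59 s, if anything falls off the work surface, if the arm or the gripper's body presses on something with over 40 N, if the wrist force passes 120 N, or if a joint passes its speed limit or range.

ROBOT

A 6-joint arm with a two-finger parallel gripper is mounted at the origin on the work surface. World frame = base frame: x ahead of the robot, y to its left, z up, the work surface at z = 0. Lengths are in mm, angles in rad, forces in N, time in s.
With the tool pointing down it reaches from about 350 to 775 mm from the base axis. Payload 7.3 kg.
Tool frame: the origin (TCP) lies at the centre of the arm's flange, where the gripper is bolted on; the fingertips stand 178 mm ahead of it and the grasp point (between the pads) lies 159 mm ahead of it; z points along the fingers, y is the direction in which the jaws open and shut (so a half turn about z gives the same grasp; the last joint's range is limited). The gripper opens to 92 mm and grips with 3 to 60 N. Pads are 19 mm wide; open, the fingers measure 130 mm over their backs; the gripper's body (75 mm by 190 mm) begins 47 mm behind the grasp point.
Start: joints at [-1.364, 0.342, 1.524, -0, 1.275, -0.146], TCP at [181.421, -492.66, 404.741] pointing down, gripper open.
Joint ranges: [-2.53, 2.53], [-0.77, 2.02], [0.04, 2.7], [-1, 4.14], [0.28, 2.66], [-3.11, 3.11]. Speed limits (rad/s): [2.57, 2.57, 3.14, 3.14, 3.14, 3.14].

INTERFACE

Orientations are given as [roll, pitch, yaw] about the fixed x, y, z axes, in that order (R = Rz(yaw) Ry(pitch) Rx(roll)).
In Python, from plant import get_obs, capture, close_job gives the robot as it stands. The module is installed in compiled form; this text tells all that it offers.
- The arm moves only by the shell command python3 -m pendant 'ROWS'. ROWS is JSON, a list of rows, each a list of 3 entries, a list of its own where there are three numbers: the shift along the tool's x, y, z in m, then the turn, a rotation vector about the tool's x, y, z in rad, then the finger opening in m, from 0 to 0.0918. In form: [[[tx, ty, tz], [wx, wy, wz], fingers], ...]. A call has 1 to 10 rows; each row is the pose to reach, as a shift and turn from the pose commanded when the call began, along the tool's axes at that moment; what a row does not reach only later rows make up. A row lasts 1/12 s, in which the tool goes at most 41.7 mm and 7.16 degrees, less where a joint would pass 70% of its speed; a pose out of reach is approached as far as the arm can. A call with a gripper value outside its range is refused whole. The fingers move at their own pace and stop on an object; the grip force is fixed at half the most. Time passes only in rows, so rows that repeat a pose let the fingers close. It gives the time, the measured TCP pose, the force and the opening at its end, in the units of the state.
- get_obs(): the state, without advancing time (a new reading comes with each control period).
- capture(name): name is "scene" or "top"; returns a dict with "color" (384x512x3 uint8, red, green, blue), "mtx" (3x3 intrinsics, pixels), "dist" ([k1, k2, p1, p2, k3] as OpenCV has them; the pictures are not rectified), "rvec" (rotation vector, rad) and "tvec" (3), from world to camera coordinates, as OpenCV has them. Camera axes: x right, y down, z forward; pixel columns grow to the right and rows downward; lengths in mm; the calibration is good to about 2 mm. A picture is of the moment at which its call begins. There is no depth.
- close_job(): hands the job in, once; it reports no verdict.
The state is a dict: "time": time; "joint_positions": joint angles; "dq": joint speeds; "tau": joint torques, N m; "tool_pos": TCP position; "tcp_rot": TCP orientation; "contact_force": force on the tool from outside, world axes, zero at the start; "moment": the same for the moment, N m; "grip_width": finger opening in mm.
Only numpy, scipy, OpenCV 4.12 (cv2) and the standard library are available. Lean on these libraries where they do the work, as an engineer would, in place of code of your own. Each camera call takes 0.05 s, during which the arm holds its last target. There are 200 camera calls.

## Working session

There is one attempt and no reset: what is moved stays moved. The work goes in short steps, Python scripts to look and compute and a shell command to move; the robot and the scene stay as the last step left them, time stands still between calls to the robot, and variables do not carry over. Pictures are saved under pics/ and viewed, about 8 in all and at most 12, crops included, and the job is handed in when it is done.

```bash
mkdir -p pics; python3 - <<'E'
from plant import get_obs,capture
import cv2
o=get_obs();print({k:o[k] for k in('time','tool_pos','tcp_rot','contact_force','grip_width')})
for n in('scene','top'):
    c=capture(n);cv2.imwrite(f'pics/{n}0.png',cv2.resize(c['color'][...,::-1],(800,600)))
    print(n,c['mtx'],c['dist'],c['rvec'],c['tvec'])
E
```

```text
{'time': 0.0, 'tool_pos': array([ 181.40299729, -492.51970726,  404.0348763 ]), 'tcp_rot': array([-3.14003468e+00, -2.01341954e-04,  3.52832175e-01]), 'contact_force': array([-0.1949127 , -0.98943666, -0.50998789]), 'grip_width': 91.76664194132107}
scene [[399.68630533   0.         250.14285596]
 [  0.         399.68630533 195.40352448]
 [  0.           0.           1.        ]] [0.04754876 0.         0.         0.         0.        ] [ 2.51402459  0.3380466  -0.12406408] [-581.43440897    3.10824999 1253.660452  ]
top [[366.3012707    0.         254.32582654]
 [  0.         366.3012707  198.96936879]
 [  0.           0.           1.        ]] [4.82123839e-05 0.00000000e+00 0.00000000e+00 0.00000000e+00
 0.00000000e+00] [ 2.12686755 -2.18562885  0.11901528] [  35.26436313  614.55983731 1140.96741537]
```

View pics/scene0.png

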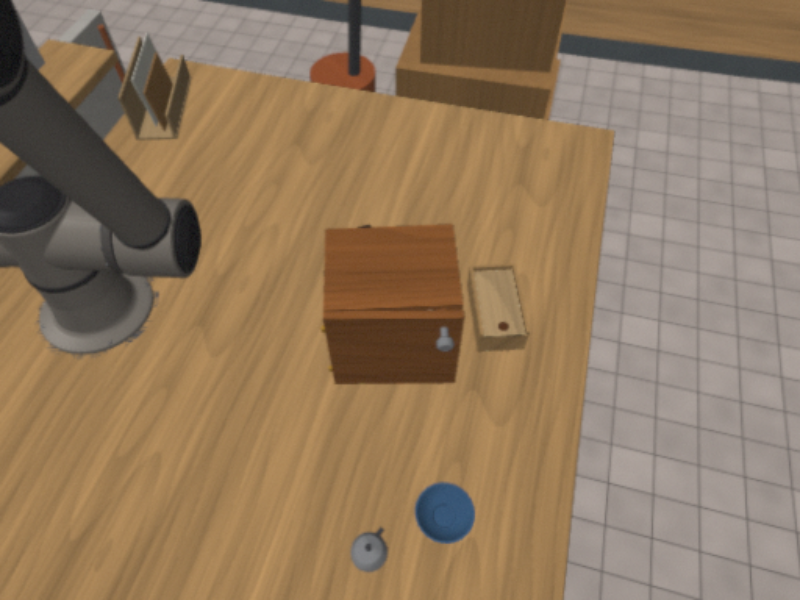

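View pics/top0.png

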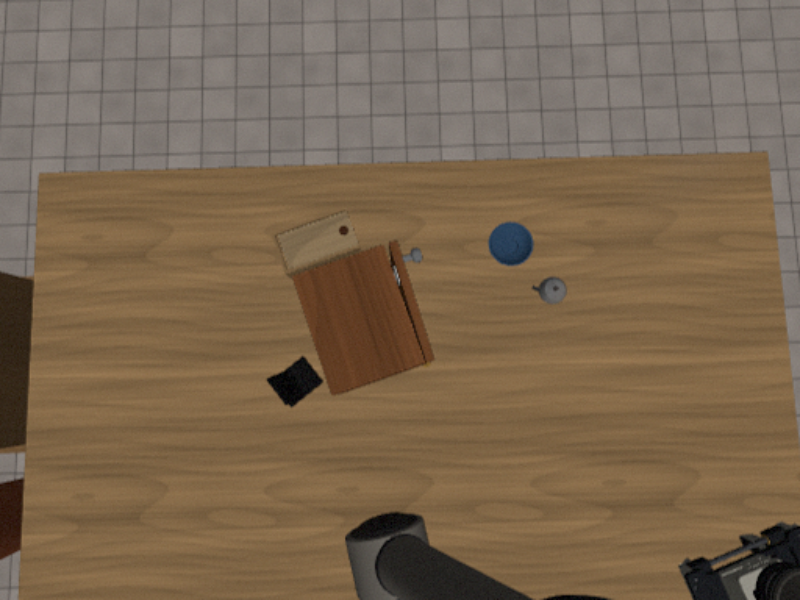

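The scene view shows the door's knob at (445,342) and the cupboard top at about (325-460,228-305). In the top view the cupboard top's corners are near (293,272), (332,393), (427,362) and (385,246), with the door slightly ajar and the knob at (417,256). The dish is at (511,243), the bell at (552,290), the bamboo box beside the free side and the phone stand behind.

```bash
cat > h.py <<'E'
import numpy as np,cv2
from plant import get_obs,capture
from scipy.spatial.transform import Rotation as R
def ray(c,px):
    u=cv2.undistortPoints(np.array([[px]],float),c['mtx'],c['dist'])[0,0]
    M=cv2.Rodrigues(c['rvec'])[0];t=np.array(c['tvec']).reshape(3)
    return -M.T@t, M.T@np.array([u[0],u[1],1])
def onz(c,px,z,s=.64):
    o,d=ray(c,np.array(px)*s);return o+d*(z-o[2])/d[2]
def proj(c,p): return cv2.projectPoints(np.array(p,float).reshape(-1,3),c['rvec'],c['tvec'],c['mtx'],c['dist'])[0][:,0]
def toolR(): return R.from_euler('xyz',get_obs()['tcp_rot'])
E
python3 - <<'E'
from h import *
np.set_printoptions(precision=1,suppress=True)
t=capture('top');s=capture('scene')
for n,p,z in [('bf',(293,272),220),('bh',(332,393),220),('fh',(427,362),220),('ff',(385,246),220),('doorfree',(395,240),220),('hingeout',(433,359),220),('knob',(417,256),188),('dish',(511,243),28),('bell',(552,290),30),('box',(346,212),62),('box2',(276,236),62)]: print(n,onz(t,p,z))
for n,p,z in [('bh',(325,230),220),('bf',(454,226),220),('doorlefttop',(326,316),220),('doorrighttop',(463,314),220),('knob',(445,342),188)]: print('s',n,onz(s,p,z))
c=cv2.resize(t['color'][140:260,170:290,::-1],(800,800),interpolation=cv2.INTER_CUBIC)
c2=cv2.resize(s['color'][130:250,195:345,::-1],(750,600),interpolation=cv2.INTER_CUBIC)
cv2.imwrite('pics/crop.png',cv2.resize(np.hstack([cv2.resize(c,(400,400)),cv2.resize(c2,(400,400))]),(800,400)))
E
```

```text
bf [667.1 198.3 220. ]
bh [455.4 132.7 220. ]
fh [503.8 -31.2 220. ]
ff [708.9  36.  220. ]
doorfree [719.2  18.1 220. ]
hingeout [508.6 -41.6 220. ]
knob [696.3 -20.7 188. ]
dish [ 753.1 -223.5   28. ]
bell [ 650.7 -302.9   30. ]
box [820.  118.5  62. ]
box2 [773.7 262.8  62. ]
s bh [453.5 129.5 220. ]
s bf [664.6 195.1 220. ]
s doorlefttop [512.8 -38.2 220. ]
s doorrighttop [716.7  20.5 220. ]
s knob [698.5 -16.7 188. ]
```

View pics/crop.png

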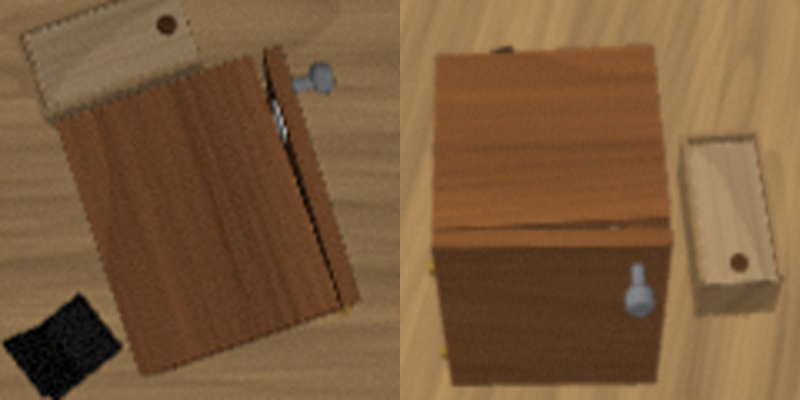

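The crops confirm that the door is only slightly ajar, with the white latch visible in the gap. The cupboard yaw is about 107°, the hinge is near (504,-31) and the knob near (698,-19,188), and both views agree. I'll move above the knob with the jaws along the door.

```bash
python3 -m pendant '[[[0.30,-0.12,-0.026],[0,0,-0.9],0.0918],[[0.648,-0.266,-0.026],[0,0,-1.515],0.0918],[[0.648,-0.266,-0.026],[0,0,-1.515],0.0918],[[0.648,-0.266,-0.026],[0,0,-1.515],0.0918],[[0.648,-0.266,-0.026],[0,0,-1.515],0.0918],[[0.648,-0.266,-0.026],[0,0,-1.515],0.0918],[[0.648,-0.266,-0.026],[0,0,-1.515],0.0918],[[0.648,-0.266,-0.026],[0,0,-1.515],0.0918],[[0.648,-0.266,-0.026],[0,0,-1.515],0.0918],[[0.648,-0.266,-0.026],[0,0,-1.515],0.0918]]'
```

```text
time: 1.03
tool_pos: [489.5, -209.5, 421.0]
tcp_rot: [-3.142, 0.0, 1.609]
contact_force: [0.8, -1.1, -0.4]
grip_width: 91.8
```

```bash
python3 -m pendant '[[[0.182,0.2155,-0.009],[0,0,-0.25],0.0918],[[0.182,0.2155,-0.009],[0,0,-0.25],0.0918],[[0.182,0.2155,-0.009],[0,0,-0.25],0.0918],[[0.182,0.2155,-0.009],[0,0,-0.25],0.0918],[[0.182,0.2155,-0.009],[0,0,-0.25],0.0918],[[0.182,0.2155,-0.009],[0,0,-0.25],0.0918],[[0.182,0.2155,-0.009],[0,0,-0.25],0.0918],[[0.182,0.2155,-0.009],[0,0,-0.25],0.0918],[[0.182,0.2155,-0.009],[0,0,-0.25],0.0918],[[0.182,0.2155,-0.009],[0,0,-0.25],0.0918]]'; python3 -c "
from h import *
o=get_obs();print(o['tool_pos'],o['tcp_rot'],o['joint_positions'])"
```

```text
time: 1.87
tool_pos: [697.8, -22.7, 429.2]
tcp_rot: [-3.14, -0.0, 1.853]
contact_force: [-0.4, 0.6, 0.2]
grip_width: 92.1
[697.76278561 -22.68303649 429.17655668] [-3.14001878e+00 -1.18260565e-04  1.85303034e+00] [-1.42042366e-01  6.71623170e-01  9.08141296e-01 -5.40143057e-04
  1.56331120e+00 -4.24272031e-01]
```

```bash
python3 -m pendant '[[[0.001,0,0.030],[0,0,0],0.0918],[[0.001,0,0.055],[0,0,0],0.0918],[[0.001,0,0.070],[0,0,0],0.0918],[[0.001,0,0.082],[0,0,0],0.0918],[[0.001,0,0.082],[0,0,0],0.0918]]'; python3 - <<'E'
from h import *
t=capture('top');s=capture('scene')
c=cv2.resize(t['color'][130:250,190:310,::-1],(400,400),interpolation=cv2.INTER_CUBIC)
c2=cv2.resize(s['color'][130:250,220:340,::-1],(400,400),interpolation=cv2.INTER_CUBIC)
cv2.imwrite('pics/crop2.png',np.hstack([c,c2]))
E
```

```text
time: 2.28
tool_pos: [696.4, -23.1, 345.3]
tcp_rot: [-3.137, -0.002, 1.851]
contact_force: [-0.5, -0.0, -0.5]
grip_width: 91.7
```

View pics/crop2.png

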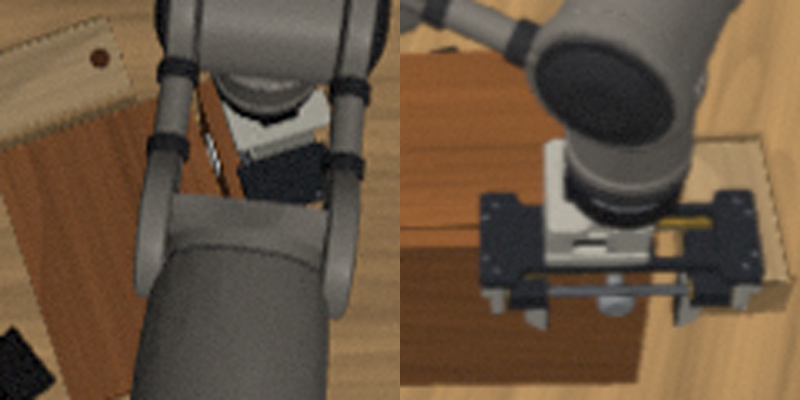

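The right half shows the fingers straddling the knob, which is at crop (615,300) and roughly midway between them. Closing.

```bash
python3 -m pendant '[[[0,0,0],[0,0,0],0.06],[[0,0,0],[0,0,0],0.04],[[0,0,0],[0,0,0],0.03],[[0,0,0],[0,0,0],0.02],[[0,0,0],[0,0,0],0.02],[[0,0,0],[0,0,0],0.02],[[0,0,0],[0,0,0],0.02],[[0,0,0],[0,0,0],0.02]]'
```

```text
time: 3.05
tool_pos: [697.6, -21.5, 347.9]
tcp_rot: [-3.141, 0.0, 1.853]
contact_force: [-0.2, 0.0, -0.2]
grip_width: 42.7
```

```bash
python3 -m pendant '[[[0,0,0],[0,0,0],0.02],[[0,0,0],[0,0,0],0.02],[[0,0,0],[0,0,0],0.02],[[0,0,0],[0,0,0],0.02],[[0,0,0],[0,0,0],0.02],[[0,0,0],[0,0,0],0.02]]'
```

```text
time: 3.55
tool_pos: [698.7, -21.5, 348.0]
tcp_rot: [3.137, 0.001, 1.853]
contact_force: [8.0, 0.7, -3.8]
grip_width: 25.1
```

```bash
python3 -m pendant '[[[-0.0047,-0.0012,0],[0,0,0.025],0.02],[[-0.0095,-0.0025,0],[0,0,0.05],0.02],[[-0.014,-0.0039,0],[0,0,0.075],0.02],[[-0.0187,-0.0054,0],[0,0,0.1],0.02],[[-0.0233,-0.007,0],[0,0,0.125],0.02],[[-0.0279,-0.0088,0],[0,0,0.15],0.02],[[-0.0279,-0.0088,0],[0,0,0.15],0.02]]'
```

```text
time: 4.13
tool_pos: [697.7, -51.9, 348.0]
tcp_rot: [3.138, 0.001, 1.7]
contact_force: [5.9, 0.0, -2.3]
grip_width: 25.0
```

```bash
python3 -m pendant '[[[-0.0047,-0.0012,0],[0,0,0.025],0.02],[[-0.0094,-0.0025,0],[0,0,0.05],0.02],[[-0.0094,-0.0025,0],[0,0,0.05],0.02],[[-0.0094,-0.0025,0],[0,0,0.05],0.02]]'; python3 - <<'E'
from h import *
t=capture('top');s=capture('scene')
c=cv2.resize(t['color'][130:250,190:310,::-1],(400,400),interpolation=cv2.INTER_CUBIC)
c2=cv2.resize(s['color'][130:250,200:320,::-1],(400,400),interpolation=cv2.INTER_CUBIC)
cv2.imwrite('pics/crop3.png',np.hstack([c,c2]))
E
```

```text
time: 4.47
tool_pos: [696.4, -61.0, 348.0]
tcp_rot: [3.138, 0.001, 1.652]
contact_force: [5.3, -0.7, -2.2]
grip_width: 25.2
```

View pics/crop3.png

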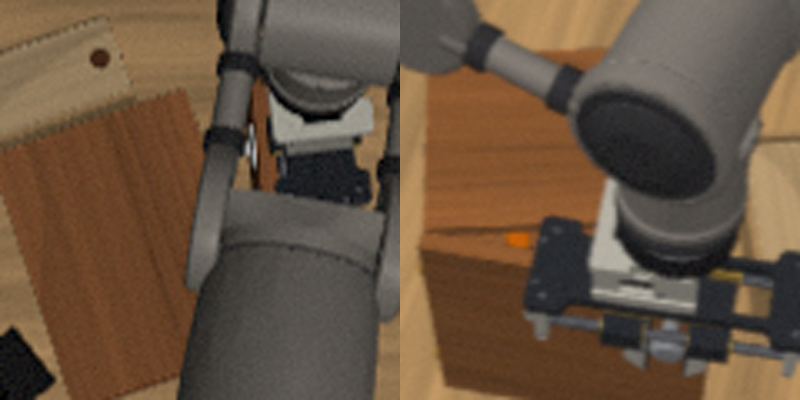

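The door is drawn out to about 0.22 rad by knob geometry, with no latch force, and the white latch is visible in the gap at crop (250,150). Releasing and backing off.

```bash
python3 -m pendant '[[[0,0,0],[0,0,0],0.06],[[0,0,0],[0,0,0],0.06],[[0,0,0],[0,0,0],0.06],[[0,0,0],[0,0,0],0.06],[[0,0,-0.02],[0,0,0],0.06],[[0,0,-0.06],[0,0,0],0.03],[[0,0,-0.09],[0,0,0],0.0],[[-0.03,0,-0.09],[0,0,0],0.0],[[-0.07,0,-0.09],[0,0,0],0.0],[[-0.11,0,-0.09],[0,0,0],0.0]]';python3 -m pendant '[[[-0.03,0,0],[0,0,0],0.0],[[-0.06,0,0],[0,0,0],0.0],[[-0.06,0,0],[0,0,0],0.0]]'; python3 - <<'E'
from h import *
t=capture('top');s=capture('scene')
c=cv2.resize(t['color'][140:220,210:290,::-1],(400,400),interpolation=cv2.INTER_CUBIC)
c2=cv2.resize(s['color'][150:230,220:300,::-1],(400,400),interpolation=cv2.INTER_CUBIC)
cv2.imwrite('pics/crop4.png',np.hstack([c,c2]))
E
```

```text
time: 5.4
tool_pos: [704.6, -170.0, 439.4]
tcp_rot: [3.14, 0.001, 1.656]
contact_force: [0.5, -0.5, -0.9]
grip_width: 30.3
time: 5.65
tool_pos: [708.8, -236.3, 436.7]
tcp_rot: [-3.14, 0.002, 1.646]
contact_force: [-0.3, -1.0, -0.1]
grip_width: 9.7
```

View pics/crop4.png

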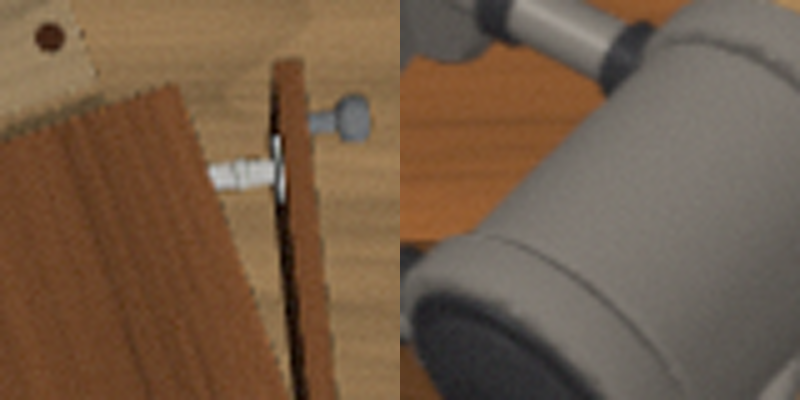

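The top crop (5x, offset 210,140) shows the gap with the white hook arm from (210,178) to (275,172). The ridge is near (240,173), the door's free edge at (272-303,60) and the knob at (352,117).

```bash
python3 - <<'E'
from h import *
np.set_printoptions(precision=1,suppress=True)
t=capture('top')
f=lambda x,y,z:onz(t,(210+x/5,140+y/5),z,1)[:2]
H=np.array([504,-31.4])
ri=f(240,173,185);k=f(352,117,188);print('ridge',ri,'knob',k,'free in/out',f(272,62,220),f(303,60,220),'board corner',f(178,86,220),'board edge at latch',f(208,170,220))
for nm,v in(('knob',k),):
    w=v-H;print(np.hypot(*w),np.degrees(np.arctan2(w[1],w[0]))-3.96)
for th in(.2,.222,.25):
    a=np.radians(17)-th;e=np.array([np.cos(a),np.sin(a)]);n=np.array([np.sin(a),-np.cos(a)])
    print(th,'yaw',a+np.pi/2,'knob',H+190*e+44*n,'ridge',H+165*e-(22-1)*n,'free',H+220*e+1*n,H+220*e+17*n)
E
```

```text
ridge [666.7   5.3] knob [696.5 -58.9] free in/out [721.7 -13.9] [722.3 -30.9] board corner [709.7  38.2] board edge at latch [662.3  22.9]
194.46167486748107 -12.103346335571473
0.2 yaw 1.6675022996339326 knob [697.4 -56.8] ridge [666.2   5.4] free [723.1 -11.2] [724.6 -27.1]
0.222 yaw 1.6455022996339326 knob [696.8 -61.1] ridge [667.    1.9] free [723.5 -16. ] [724.7 -31.9]
0.25 yaw 1.6175022996339325 knob [695.8 -66.5] ridge [667.8  -2.7] free [723.8 -22.1] [724.6 -38.1]
```

```bash
python3 -m pendant '[[[0.04,-0.003,0],[0,0,0],0.0],[[0.08,-0.006,0.002],[0,0,0],0.0],[[0.12,-0.009,0.004],[0,0,0],0.0],[[0.16,-0.012,0.005],[0,0,0],0.0],[[0.20,-0.016,0.007],[0,0,0],0.0],[[0.2387,-0.0195,0.007],[0,0,0],0.0],[[0.2387,-0.0195,0.007],[0,0,0],0.0],[[0.2387,-0.0195,0.007],[0,0,0],0.0]]'; python3 - <<'E'
from h import *
t=capture('top');s=capture('scene')
c=cv2.resize(t['color'][140:220,210:290,::-1],(400,400),interpolation=cv2.INTER_CUBIC)
c2=cv2.resize(s['color'][150:230,230:310,::-1],(400,400),interpolation=cv2.INTER_CUBIC)
cv2.imwrite('pics/crop5.png',np.hstack([c,c2]))
o=get_obs();print(o['tool_pos'],o['tcp_rot'],o['contact_force'],o['grip_width'])
E
```

```text
time: 6.47
tool_pos: [669.7, 10.7, 432.0]
tcp_rot: [3.141, -0.0, 1.659]
contact_force: [0.4, -0.4, -0.1]
grip_width: 0.3
[670.37561943   7.23886143 431.44887708] [3.14094346e+00 5.46105182e-04 1.65445709e+00] [-0.09548631  0.01756609  0.25695785] 0.2229648424193442
```

View pics/crop5.png

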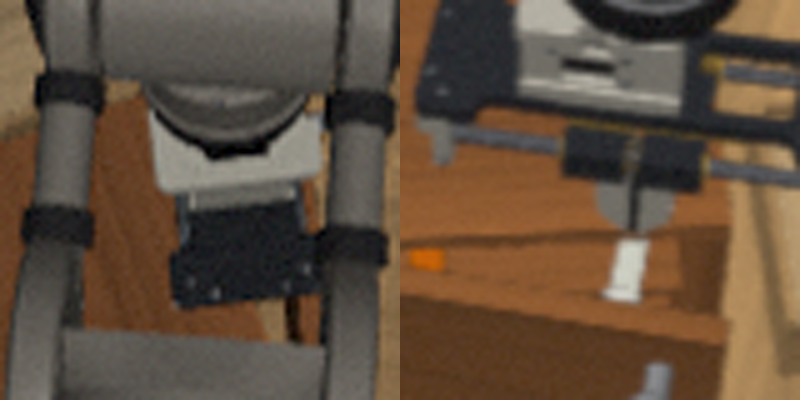

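The right view shows the closed fingertips (632,205) above and in line with the white hook at (628,270). The tool is about 6 mm too far in, so I'll correct that and descend partway.

```bash
python3 -m pendant '[[[-0.003,0,0],[0,0,0],0.0],[[-0.006,0,0],[0,0,0],0.0],[[-0.006,0,0],[0,0,0],0.0],[[-0.006,0,0],[0,0,0],0.0],[[-0.006,0,0],[0,0,0],0.0]]'; python3 - <<'E'
from plant import get_obs
o=get_obs();print(o['tool_pos'],o['tcp_rot'],o['contact_force'])
E
```

```text
time: 6.98
tool_pos: [671.2, -0.4, 430.7]
tcp_rot: [-3.141, -0.0, 1.652]
contact_force: [0.0, -0.1, 0.3]
grip_width: 0.5
[ 6.71201919e+02 -4.43409823e-01  4.30733022e+02] [-3.14135573e+00 -8.07257516e-05  1.65154816e+00] [ 0.01943594 -0.1414379   0.30988546]
```

```bash
python3 -m pendant '[[[0,0,0.012],[0,0,0],0.0],[[0,0,0.024],[0,0,0],0.0],[[0,0,0.034],[0,0,0],0.0],[[0,0,0.042],[0,0,0],0.0],[[0,0,0.049],[0,0,0],0.0],[[0,0,0.053],[0,0,0],0.0],[[0,0,0.053],[0,0,0],0.0],[[0,0,0.053],[0,0,0],0.0]]'
python3 -m pendant '[[[0,0,0.001],[0,0,0],0.0],[[0,0,0.002],[0,0,0],0.0],[[0,0,0.003],[0,0,0],0.0],[[0,0,0.004],[0,0,0],0.0],[[0,0,0.004],[0,0,0],0.0],[[0,0,0.004],[0,0,0],0.0]]'
```

```text
time: 7.65
tool_pos: [671.2, 0.4, 378.1]
tcp_rot: [3.141, 0.0, 1.653]
contact_force: [-0.1, 0.2, -0.7]
grip_width: 0.1
time: 8.15
tool_pos: [671.1, 0.4, 373.9]
tcp_rot: [-3.142, 0.0, 1.653]
contact_force: [-0.9, 0.1, -0.0]
grip_width: 0.4
```

```bash
python3 -m pendant '[[[0,0,0.001],[0,0,0],0.0],[[0,0,0.002],[0,0,0],0.0],[[0,0,0.003],[0,0,0],0.0],[[0,0,0.003],[0,0,0],0.0],[[0,0,0.003],[0,0,0],0.0]]'
python3 -m pendant '[[[0,0,0.001],[0,0,0],0.0],[[0,0,0.002],[0,0,0],0.0],[[0,0,0.002],[0,0,0],0.0],[[0,0,0.002],[0,0,0],0.0]]'
```

```text
time: 8.57
tool_pos: [671.1, 0.4, 370.8]
tcp_rot: [-3.141, 0.0, 1.653]
contact_force: [-0.4, -0.2, 0.7]
grip_width: 0.2
time: 8.9
tool_pos: [671.1, 0.4, 369.0]
tcp_rot: [3.141, 0.0, 1.653]
contact_force: [-0.6, 0.2, 0.6]
grip_width: 0.5
```

```bash
python3 -m pendant '[[[0,0,0.001],[0,0,0],0.0],[[0,0,0.002],[0,0,0],0.0],[[0,0,0.002],[0,0,0],0.0],[[0,0,0.002],[0,0,0],0.0]]'
```

```text
time: 9.23
tool_pos: [671.1, 0.4, 367.5]
tcp_rot: [3.141, 0.0, 1.653]
contact_force: [-0.5, 0.1, 3.6]
grip_width: 0.3
```

```bash
python3 -m pendant '[[[0,0,0.001],[0,0,0],0.0],[[0,0,0.0015],[0,0,0],0.0],[[0,0,0.0015],[0,0,0],0.0],[[0,0,0.0015],[0,0,0],0.0]]'
```

```text
time: 9.57
tool_pos: [671.1, 0.4, 366.4]
tcp_rot: [3.14, 0.0, 1.653]
contact_force: [-0.5, -1.3, 6.9]
grip_width: 0.9
```

```bash
python3 -m pendant '[[[0,0,0.0005],[0,0,0],0.0],[[0,0,0.001],[0,0,0],0.0],[[0,0,0.0015],[0,0,0],0.0],[[0,0,0.0015],[0,0,0],0.0],[[0,0,0.0015],[0,0,0],0.0]]'
```

```text
time: 9.98
tool_pos: [671.1, 0.3, 365.4]
tcp_rot: [3.14, 0.001, 1.653]
contact_force: [-0.8, 0.0, 7.7]
grip_width: 0.2
```

```bash
python3 -m pendant '[[[0,0,0],[0,0,0],0.0]]'; python3 -m pendant '[[[0,0,0],[0,0,0],0.0]]';python3 -m pendant '[[[0,0,0],[0,0,0],0.0]]'; python3 -m pendant '[[[0,0,0.0005],[0,0,0],0.0],[[0,0,0.001],[0,0,0],0.0],[[0,0,0.001],[0,0,0],0.0]]'; python3 -m pendant '[[[0,0,0],[0,0,0],0.0]]'; python3 -m pendant '[[[0,0,0],[0,0,0],0.0]]'
```

```text
time: 10.07
tool_pos: [671.1, 0.3, 365.4]
tcp_rot: [3.14, 0.001, 1.653]
contact_force: [-1.4, 0.1, 7.9]
grip_width: 0.3
time: 10.15
tool_pos: [671.1, 0.3, 365.4]
tcp_rot: [3.14, 0.001, 1.653]
contact_force: [-2.5, 0.0, 8.7]
grip_width: 0.4
time: 10.23
tool_pos: [671.1, 0.3, 365.5]
tcp_rot: [3.14, 0.001, 1.653]
contact_force: [-2.3, -0.4, 8.4]
grip_width: 0.4
time: 10.48
tool_pos: [671.1, 0.3, 364.8]
tcp_rot: [3.139, 0.001, 1.653]
contact_force: [-2.2, -1.4, 10.4]
grip_width: 0.5
time: 10.57
tool_pos: [671.1, 0.3, 364.8]
tcp_rot: [3.139, 0.001, 1.653]
contact_force: [-2.6, -0.1, 9.5]
grip_width: 0.6
time: 10.65
tool_pos: [671.1, 0.3, 364.9]
tcp_rot: [3.139, 0.001, 1.653]
contact_force: [-1.9, -0.3, 10.9]
grip_width: 0.4
```

```bash
python3 -m pendant '[[[0,0,0.0005],[0,0,0],0.0],[[0,0,0.0012],[0,0,0],0.0],[[0,0,0.0012],[0,0,0],0.0]]'; python3 -m pendant '[[[0,0,0],[0,0,0],0.0]]'; python3 -m pendant '[[[0,0,0],[0,0,0],0.0]]';python3 -m pendant '[[[0,0,0],[0,0,0],0.0]]'
```

```text
time: 10.9
tool_pos: [671.1, 0.3, 364.0]
tcp_rot: [3.139, 0.001, 1.653]
contact_force: [-3.3, 0.5, 12.7]
grip_width: 0.2
time: 10.98
tool_pos: [671.1, 0.3, 364.1]
tcp_rot: [3.139, 0.001, 1.653]
contact_force: [-3.2, -0.9, 12.8]
grip_width: 0.5
time: 11.07
tool_pos: [671.1, 0.3, 364.1]
tcp_rot: [3.139, 0.001, 1.653]
contact_force: [-2.1, 0.1, 12.0]
grip_width: 0.3
time: 11.15
tool_pos: [671.0, 0.3, 364.1]
tcp_rot: [3.139, 0.001, 1.653]
contact_force: [-3.3, -0.1, 12.0]
grip_width: 0.2
```

```bash
python3 -m pendant '[[[0,0,0.0004],[0,0,0],0.0],[[0,0,0.0004],[0,0,0],0.0],[[-0.002,0.0002,0.0004],[0,0,0.012],0.0],[[-0.0042,0.0004,0.0004],[0,0,0.025],0.0],[[-0.0063,0.0006,0.0004],[0,0,0.037],0.0],[[-0.0085,0.0007,0.0004],[0,0,0.05],0.0],[[-0.0085,0.0007,0.0004],[0,0,0.05],0.0]]'; python3 -m pendant '[[[0,0,0],[0,0,0],0.0]]'
```

```text
time: 11.73
tool_pos: [672.4, -8.6, 363.9]
tcp_rot: [3.139, 0.001, 1.602]
contact_force: [-3.1, -1.0, 14.5]
grip_width: 0.2
time: 11.82
tool_pos: [672.4, -8.4, 363.8]
tcp_rot: [3.139, 0.001, 1.602]
contact_force: [-3.6, -1.1, 12.7]
grip_width: 0.6
```

```bash
python3 -m pendant '[[[-0.002,0.0002,0],[0,0,0.012],0.0],[[-0.0042,0.0004,0],[0,0,0.025],0.0],[[-0.0063,0.0006,0],[0,0,0.037],0.0],[[-0.0085,0.0007,0],[0,0,0.05],0.0],[[-0.0085,0.0007,0],[0,0,0.05],0.0]]'; python3 -m pendant '[[[0,0,0],[0,0,0],0.0]]'; python3 - <<'E'
from h import *
t=capture('top');s=capture('scene')
c=cv2.resize(t['color'][140:220,220:300,::-1],(400,400),interpolation=cv2.INTER_CUBIC)
c2=cv2.resize(s['color'][150:250,220:320,::-1],(400,400),interpolation=cv2.INTER_CUBIC)
cv2.imwrite('pics/crop6.png',np.hstack([c,c2]))
E
```

```text
time: 12.23
tool_pos: [673.3, -17.0, 363.8]
tcp_rot: [3.139, 0.001, 1.552]
contact_force: [-4.4, -0.4, 14.0]
grip_width: 0.2
time: 12.32
tool_pos: [673.3, -16.8, 363.8]
tcp_rot: [3.139, 0.001, 1.553]
contact_force: [-4.0, -1.2, 13.5]
grip_width: 0.1
```

View pics/crop6.png

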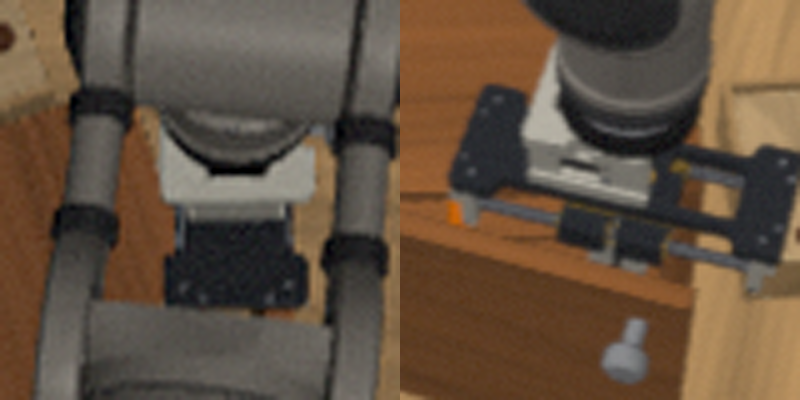

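The fingers are in the gap and the knob is at crop (625,360), pixel (276.2,240). I'll work out the door angle from it.

```bash
python3 - <<'E'
from h import *
s=capture('scene');k=onz(s,(276.2,240.2),188,1);w=k[:2]-[504,-31.4]
print(k,np.hypot(*w),np.radians(3.96)-np.arctan2(w[1],w[0]))
E
```

```text
[691.92599724 -79.42276525 188.        ] 193.9648587253035 0.31930176297502655
```

```bash
python3 -m pendant '[[[-0.0042,0.0004,0],[0,0,0.025],0.0],[[-0.0085,0.0007,0],[0,0,0.05],0.0],[[-0.0127,0.0008,0],[0,0,0.075],0.0],[[-0.017,0.0009,0],[0,0,0.1],0.0],[[-0.0212,0.0008,0],[0,0,0.125],0.0],[[-0.0254,0.0007,0],[0,0,0.15],0.0],[[-0.0297,0.0004,0],[0,0,0.175],0.0],[[-0.0339,0.0001,0],[0,0,0.2],0.0],[[-0.0339,0.0001,0],[0,0,0.2],0.0]]'; python3 - <<'E'
from h import *
t=capture('top');s=capture('scene')
c2=cv2.resize(s['color'][150:250,220:320,::-1],(600,600),interpolation=cv2.INTER_CUBIC)
cv2.imwrite('pics/crop7.png',c2)
E
```

```text
time: 13.22
tool_pos: [672.4, -51.1, 363.7]
tcp_rot: [3.14, 0.001, 1.351]
contact_force: [-5.7, 0.4, 14.3]
grip_width: 0.8
```

View pics/crop7.png

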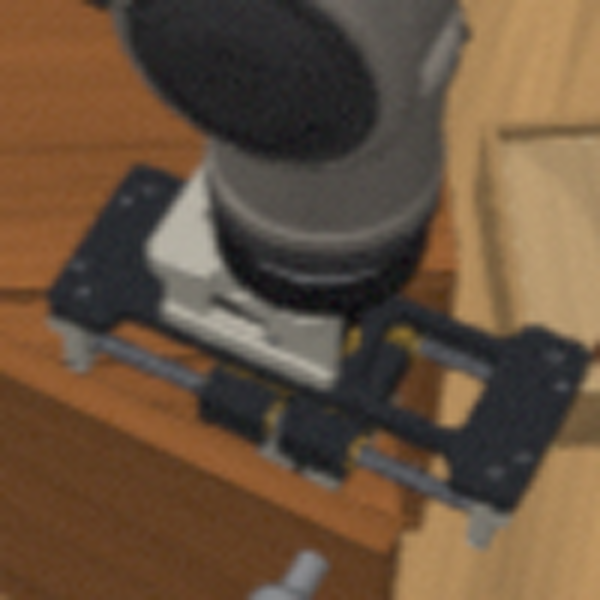

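The door followed to about 0.51 rad, well past 0.42. I'll lift clear of the hook but keep the fingertips below the door's top edge, then push on the door's back.

```bash
python3 -m pendant '[[[0,0,-0.002],[0,0,0],0.0],[[0,0,-0.005],[0,0,0],0.0],[[0,0,-0.010],[0,0,0],0.0],[[0,0,-0.016],[0,0,0],0.0],[[0,0,-0.018],[0,0,0],0.0],[[0,0,-0.018],[0,0,0],0.0]]'
python3 - <<'E'
from h import *
o=get_obs();print(o['tool_pos'],o['tcp_rot'],o['contact_force'])
p=o['tool_pos'];Rt=toolR();v=p-np.array([504,-31.4,p[2]])
for d in np.arange(.1,1.31,.1):
    q=R.from_euler('z',-d).apply(v)-v
    print(round(d,2),np.round(Rt.inv().apply(q)/1000,4))
E
```

```text
time: 13.82
tool_pos: [673.1, -50.4, 379.7]
tcp_rot: [3.141, 0.0, 1.353]
contact_force: [-0.0, -0.2, -0.9]
grip_width: 0.5
[673.11523347 -50.38309477 379.72911221] [3.14070955e+00 4.22155838e-05 1.35281989e+00] [-0.04353399 -0.22995358 -0.89299748]
0.1 [-0.017  0.001  0.   ]
0.2 [-0.034   0.0002  0.    ]
0.3 [-0.0508 -0.0022  0.    ]
0.4 [-0.0673 -0.0063 -0.    ]
0.5 [-0.0833 -0.0121 -0.    ]
0.6 [-0.0987 -0.0194 -0.    ]
0.7 [-0.1133 -0.0282 -0.    ]
0.8 [-0.1269 -0.0384 -0.    ]
0.9 [-0.1394 -0.0499 -0.    ]
1.0 [-0.1507 -0.0626 -0.    ]
1.1 [-1.607e-01 -7.640e-02 -1.000e-04]
1.2 [-1.692e-01 -9.110e-02 -1.000e-04]
1.3 [-1.763e-01 -1.066e-01 -1.000e-04]
```

```bash
python3 -m pendant '[[[-0.0085,0.0005,-0.002],[0,0,0.05],0.0],[[-0.017,0.001,-0.002],[0,0,0.1],0.0],[[-0.0255,0.0006,-0.002],[0,0,0.15],0.0],[[-0.034,0.0002,-0.002],[0,0,0.2],0.0],[[-0.0424,-0.001,-0.002],[0,0,0.25],0.0],[[-0.0508,-0.0022,-0.002],[0,0,0.3],0.0],[[-0.059,-0.0042,-0.002],[0,0,0.35],0.0],[[-0.0673,-0.0063,-0.002],[0,0,0.4],0.0],[[-0.0753,-0.0092,-0.002],[0,0,0.45],0.0],[[-0.0833,-0.0121,-0.002],[0,0,0.5],0.0]]'
```

```text
time: 14.65
tool_pos: [643.0, -129.4, 380.7]
tcp_rot: [-3.141, 0.0, 0.85]
contact_force: [-0.7, 0.2, -0.5]
grip_width: 0.4
```

```bash
python3 -m pendant '[[[-0.0085,0.0005,0],[0,0,0.05],0.0],[[-0.017,0.001,0],[0,0,0.1],0.0],[[-0.0255,0.0006,0],[0,0,0.15],0.0],[[-0.034,0.0002,0],[0,0,0.2],0.0],[[-0.0424,-0.001,0],[0,0,0.25],0.0],[[-0.0508,-0.0022,0],[0,0,0.3],0.0],[[-0.059,-0.0042,0],[0,0,0.35],0.0],[[-0.0673,-0.0063,0],[0,0,0.4],0.0],[[-0.0753,-0.0092,0],[0,0,0.45],0.0],[[-0.0833,-0.0121,0],[0,0,0.5],0.0]]'
```

```text
time: 15.48
tool_pos: [578.9, -184.0, 380.8]
tcp_rot: [-3.141, 0.0, 0.35]
contact_force: [0.0, 0.6, 0.5]
grip_width: 0.5
```

```bash
python3 -m pendant '[[[0,0,0],[0,0,0],0.0],[[0.006,0,0],[0,0,0],0.0],[[0.012,0,-0.01],[0,0,0],0.0],[[0.012,0,-0.04],[0,0,0],0.0],[[0.012,0,-0.08],[0,0,0],0.0],[[0.012,0,-0.10],[0,0,0],0.0],[[0.012,0,-0.10],[0,0,0],0.0]]'; python3 - <<'E'
from h import *
t=capture('top');s=capture('scene')
cv2.imwrite('pics/fin.png',np.hstack([t['color'][100:340,150:400,::-1],s['color'][80:320,150:400,::-1]]))
E
```

```text
time: 16.07
tool_pos: [591.4, -179.1, 487.1]
tcp_rot: [3.134, -0.008, 0.355]
contact_force: [0.8, 0.3, 0.6]
grip_width: 0.4
```

View pics/fin.png

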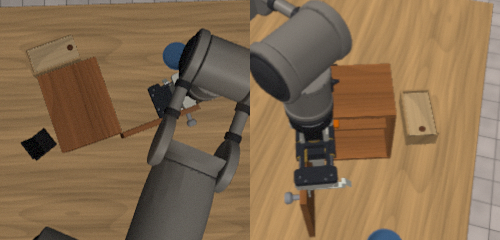

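The door stands about square, with the knob at top-view crop (192,122), pixel (342,222). The dish and box look undisturbed. A last check of the angle and the loose items, then I hand in.

```bash
python3 -m pendant '[[[0,0,-0.01],[0,0,0],0.0],[[0,0,-0.01],[0,0,0],0.0],[[0,0,-0.01],[0,0,0],0.0],[[0,0,-0.01],[0,0,0],0.0],[[0,0,-0.01],[0,0,0],0.0]]'; python3 - <<'E'
from h import *
from plant import close_job
t=capture('top');s=capture('scene')
for c,p in((t,(342,222)),(s,(192,277))):
    k=onz(c,p,188,1);w=k[:2]-[504,-31.4];print(k,np.hypot(*w),np.radians(3.96)-np.arctan2(w[1],w[0]))
a=cv2.imread('pics/scene0.png');b=cv2.resize(s['color'][...,::-1],(800,600))
for im in(a,b):
    h=cv2.cvtColor(im,cv2.COLOR_BGR2HSV);m=cv2.inRange(h,(95,120,50),(125,255,255));M=cv2.moments(m);print('dish',M['m10']/M['m00'],M['m01']/M['m00'])
for x0,y0,x1,y1 in((340,520,400,580),(465,255,535,360)):
    print('diff',cv2.absdiff(a,b)[y0:y1,x0:x1].mean())
print(close_job())
E
```

```text
time: 16.58
tool_pos: [590.5, -179.8, 490.6]
tcp_rot: [-3.141, 0.001, 0.353]
contact_force: [-0.4, -0.2, 0.1]
grip_width: 0.6
[ 526.24047325 -223.66317611  188.        ] 193.54525966144092 1.5247459911000913
[ 532.43858015 -218.36623653  188.        ] 189.11670059627338 1.4889629542011187
dish 444.68896183832584 512.468198604842
dish 444.72503082614054 512.4759556103576
diff 8.875555555555556
diff 9.069795918367348
the job is handed in; nothing more can be done
None
```

I opened the cupboard door and handed the job in at about 16.7 s. No verdict is reported, so I can only give my own readings.

- **Steps:** I drew the door out by the knob to about 0.21 rad. With the closed fingertips in the gap I pressed the hook, reading mostly 12–14.5 N vertically. Holding it down, I dragged the door out to about 0.51 rad. I then lifted off the hook and pushed the door's back with the fingertips above the hook.
- **Hook force:** the highest combined reading was about 15.4 N, just before I lifted off. The readings carry roughly 1 N of noise and I took them only at the end of each move, so the margin to 17 N was small.
- **Door:** the last pictures put it at 1.52 rad in the top view and 1.49 in the scene view, both well above 1.2. The two differ by 0.03 rad.
- **Contact:** wrist force was near zero and the fingertips were about 90 mm above the cupboard's top at hand-in.
- **Other things:** the dish's centre in the image did not move (0.04 px). For the bell and the bamboo box, the before and after pictures differ by a mean of about 9 grey levels, alike for both. I took that as noise, but measured no positions. I checked the phone stand only by eye.
- **Not checked:** I did not confirm directly that the hook had sprung back up or that the door was at rest. The force went to zero when I lifted, and nothing has touched either since.

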